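# Set up a ring band for soldering and hold the third hand open

## Robot

A 6-joint arm with a two-finger parallel gripper is mounted at the origin on the work surface. World frame = base frame: x ahead of the robot, y to its left, z up, the work surface at z = 0. Lengths are in mm, angles in rad, forces in N, time in s.
With the tool pointing down it reaches from about 325 to 900 mm from the base axis. Payload 6.1 kg.
Tool frame: the origin (TCP) lies at the very end of the fingers, on their centre line; the grasp point (between the pads) lies hold_point_z behind it (hold_point_z is the distance from the TCP to the grasp point, in mm); z points along the fingers, y is the line along which they close (so a half turn about z gives the same grasp; the last joint's range is limited). The gripper opens to 85 mm and grips with 20 to 120 N. Pads are 22 mm wide; open, the fingers measure 114 mm over their backs; the gripper's body (76 mm by 85 mm) begins 54 mm behind the grasp point. The pads swing forward as they close: fully open they stand 13 mm farther back than shut.
Start: joints at [1.038, 0.22, 1.526, -0, 1.395, -0.126], TCP at [247.293, 573.988, 205.5] pointing down, gripper open.
Joint ranges: [-2.98, 2.98], [-0.91, 2.08], [0.09, 2.57], [-1.24, 4.39], [0.2, 2.65], [-2.68, 2.68]. Speed limits (rad/s): [2.57, 2.57, 3.01, 3.14, 3.14, 3.14].

## Interface

Orientations are given as a unit quaternion [x, y, z, w].
In Python, from station import * gives the robot as it stands.
- The arm moves only by the tool step_arm, never from a script. Its argument "motion" is a list that holds one entry, the list of rows, each a list of 7 numbers: the opening, from 0 (shut) to 1 (fully open), then the shift along the tool's x, y, z normalised to -1 to 1, where 1 is 600 mm, then the turn, a rotation vector about the tool's x, y, z normalised to -1 to 1, where 1 is 60 degrees. A call has 1 to 5 rows; each row is the pose to reach, as a shift and turn from the pose commanded when the call began, along the tool's axes at that moment; what a row does not reach only later rows make up. A row lasts 1/12 s, in which the tool goes at most 41.7 mm and 7.16 degrees, less where a joint would pass 70% of its speed; a pose out of reach is approached as far as the arm can. A call with a number of a shift or a turn outside -1 to 1 is refused whole. A call with a gripper value outside its range is refused whole. The fingers move at their own pace and stop on an object; "grip_force" is the grip in N (left out, the last holds). Time passes only in rows, so rows that repeat a pose let the fingers close. It gives the time, the measured TCP pose, the force, the opening and the grip force at its end, in the units of the state.
- get_obs(): the state, without advancing time (a new reading comes with each control period).
- grab_frame(name): name is "scene" or "top" or "wrist"; returns (picture, depth): 420x560x3 uint8, blue, green, red; 420x560 float32, mm along the optical axis (not along the pixel's ray), 0 where there is no reading.
- camera_params(name): a dict with "fovy" (degrees; the focal length in pixels is half the picture's height over the tangent of half this angle, whatever the lens; pixels are square), "cx", "cy" (the principal point, pixels), "world_from_camera" (4x4, takes a point from camera to world coordinates); the wrist camera has in their place "tool_from_camera" (4x4, takes a point from camera to tool coordinates, whose origin is the TCP and whose axes are the flange's). Camera axes: x right, y down, z forward; pixel columns grow to the right and rows downward; lengths in mm; the calibration is good to about 2 mm. A picture is of the moment at which its call begins: read the wrist's pose just before it. camera_params takes no time and is no camera call.
- finish_job(): hands the job in; it is judged then, once.
Trained networks look in the newest picture that a camera, given by its name, has taken for a name from the list of things; names that differ only in an ending like _2 or _b are one class to them, and where a whole thing is asked for, a point or a joint stands for the part that bears it (a point fixed in the world has none). Each returns a list of dicts, best first, with "confidence" (0 to 1); they miss things now and then, are a little off and sometimes report something else, mostly with a low value. They report only what shows in the picture. A call takes as long as a camera call. They do not tell look-alikes from the thing itself.
- spot_in(query, camera): "centre" ([column, row] in pixels, amid what is visible of it).
- outline_of(query, camera): "region" (420x560 bool, what is visible of it) and "centre" ([column, row] in pixels, amid what is visible of it).
- tip_of(query, camera): "centre" ([column, row] in pixels: a listed point, or the origin of a listed thing).
The state is a dict: "t": time; "joint_positions": joint angles; "dq": joint speeds; "joint_efforts": joint torques, N m; "eef_pos": TCP position; "ee_rot": TCP orientation; "contact_force": force on the tool from outside, world axes, zero at the start; "wrist_torque": the same for the moment, N m; "opening": finger opening in mm; "gripper_force": force on a finger pad.
Only numpy, scipy, OpenCV 4.12 (cv2) and the standard library are available. Lean on these libraries where they do the work, as an engineer would, in place of code of your own. Each camera call takes 0.05 s, during which the arm holds its last target. There are 200 camera calls.

## Task

Get the plain band ready for soldering: take it from the ring tray and stand it upright in the notch of the narrow rest on the white soldering block, centred on the rest and squared up with it, and let go of it. Then pinch the two fibre grips of the third hand's cross-lock tweezers until the opened tips stand over the pair of lines scribed on the block right beneath them. Finish still pinching: keep the tips steady over those lines, so that I can slide the block up and have the ring between them; leave the other two rings and the other things on the bench where they are.

Things in the scene. Friction and masses are not known exactly. Their poses are not given: they have to be found in the camera images.
- band: the plain band: a bright steel-grey ring with no head, outside diameter 24 mm, bore 19 mm, 9 mm wide, 14 g. It stands upright (its axis level) in a slot of the ring tray and shows 17 mm above the tray's top. Origin: its lowest point, mid-width; z up, y along the ring's axis (the 9 mm width, the way to pinch it from above)
- band_center (a point): centre of the plain band, 12 mm above its lowest point
- tray: dark wooden ring tray, 160 x 50 x 22 mm, fixed, long along its own x; three slots 50 mm apart along x, each 23.5 mm (x) by 10.5 mm (y) and 7 mm deep, hold the band and two other rings, any order. Origin: centre of its underside
- signet: a signet ring, of the same metal as the band but with a flat 13 mm plate on its top (27 mm tall in all); leave alone. Origin and axes as the band
- bezelring: a steel ring with a round box bezel and a green stone on its top (33 mm tall in all); leave alone. Origin and axes as the band
- block: white soldering block, 150 x 90 x 30 mm, fixed, its own x along the way the tweezers point. Amid its top stands the narrow rest, 8 mm wide along y, 32 mm long along x, with a 90 degree V notch whose bottom line runs along y, 8 mm above the block's top; the cheeks of the V rise 12 mm above its bottom. Origin: centre of its underside
- rest (a point): bottom of the V notch, mid-width of the rest, 38 mm above the bench. Axes as the block's. The band seated in the V has its axis along the block's y, its centre 17 mm straight above this point and its lowest point 5 mm above it
- thirdhand: third hand: heavy round iron base (72 mm across, fixed) with ball joint and brass clamp, holding the heel of 165 mm cross-lock tweezers that lie level, 55 mm above the bench, pointing along the base's own x. Origin: centre of its underside. The blades hinge at the heel, 45 mm ahead (x) of the origin; the tips lie 209 mm ahead. Base and clamp are lower than 65 mm
- grip_mid (a point): point midway between the two brown fibre grips, 125 mm ahead of the base's origin, 55 mm above the bench; axes as the third hand's. The grips are 58 mm long along x and 13 mm tall; their outer faces are 36 mm apart at rest, 18 mm either side of this point along y. Pinch them together along y
- blade_a (a joint): turn of blade a about the heel, rad: 0 closed, up to 0.095 as its grip (at +y of the third hand) is pressed inwards and its tip, crossed over to the -y side, swings outwards. Grip face 80 mm and tip 164 mm from the hinge, so the tip moves 164 mm and the grip 80 mm x the value. Spring: about 3 N at the grip to begin and 1.4 N more per mm of its travel; it shuts when let go
- blade_b (a joint): the same for blade b: grip at -y of the third hand, tip at the +y side; 0 closed, grows as it opens
- tip_a (a point): tip of blade a, at the middle of its 3 mm thickness; 55 mm above the bench, 25 mm above the block. Closed, the tips all but touch: their middles are 3.6 mm apart
- tip_b (a point): tip of blade b, the same
- lines_narrow: pair of dark scribed lines on the block's top, 12 mm apart (middle to middle), 36 mm long along the block's x, lying at one end of the block. Origin: the middle of the pair, 30 mm above the bench; the lines lie 6 mm either side of it along y
- lines_wide: the like pair of lines 20 mm apart, at the other end of the block. Either pair may be the one under the tips (the other lies 92 mm further along the block, beyond the rest)
- tin_a: bystander: flat round aluminium tin, 60 mm across, 20 mm tall; leave alone
- tin_b: bystander: flat round aluminium tin, 48 mm across, 16 mm tall; leave alone
- benchblock: bystander: square steel bench block, 65 x 65 x 20 mm; leave alone
- hammer: bystander: small hammer lying down, 200 mm long; leave alone
- file: bystander: hand file lying down, 165 mm long, round wooden handle; leave alone
- fluxjar: bystander: amber glass jar, 42 mm across, 50 mm tall; leave alone
- pickle: bystander: green glass bottle, 52 mm across, 150 mm tall; leave alone
Mind the look-alikes: they are no part of the job. What is meant by the block is not blue or red, and is the larger of those in its own colour.

How it is judged (in metres and radians):
On the way:
1. the plain band stands upright in the notch of the rest, let go, with the tweezers not yet opened (horizontal distance between band_center and rest below 0.004 m and z of band_center in the frame of rest between 0.0145 and 0.0195 m and y of band_center in the frame of rest between -0.003 and 0.003 m and angle between the y axis of band and the y axis of block, either way round below 0.2 rad and contact force between the fingers and band below 0.05 N and value of joint each of blade_a, blade_b below 0.01 rad), for 0.3 s.
At the end, for the whole second after the job is handed in: The plain band stands free in the V notch (within 3 mm along it, seated within 2.5 mm, square within 0.2 rad), untouched. Fingers press both grips (over 1 N each), still; tips as far apart as the line pair beneath them (12 or 20 mm) within 2 mm, each tip within 3.5 mm of its line (horizontal distance between band_center and rest below 0.004 m and z of band_center in the frame of rest between 0.0145 and 0.0195 m and y of band_center in the frame of rest between -0.003 and 0.003 m and angle between the y axis of band and the y axis of block, either way round below 0.2 rad and contact force between the fingers and band below 0.05 N and linear speed of band below 0.01 m/s and ((x of tip_a in the frame of lines_narrow between -0.02 and 0.02 m and horizontal distance between tip_a and tip_b between 0.01 and 0.014 m and y of tip_a in the frame of lines_narrow between -0.0095 and -0.0025 m and y of tip_b in the frame of lines_narrow between 0.0025 and 0.0095 m) or (x of tip_a in the frame of lines_wide between -0.02 and 0.02 m and horizontal distance between tip_a and tip_b between 0.018 and 0.022 m and y of tip_a in the frame of lines_wide between -0.0135 and -0.0065 m and y of tip_b in the frame of lines_wide between 0.0065 and 0.0135 m)) and velocity of joint blade_a between -0.05 and 0.05 rad/s and velocity of joint blade_b between -0.05 and 0.05 rad/s and contact force between the fingers and blade_a above 1 N and contact force between the fingers and blade_b above 1 N); the arm keeps its last pose, push and grip.
It fails at once if the signet ring or the stone ring is moved by more than 10 mm (distance of any of signet, bezelring from where it was at the start of the episode above 0.01 m).
It fails at once if a bystander on the bench is moved by more than 20 mm (distance of any of tin_a, tin_b, benchblock, hammer, file, fluxjar, pickle from where it was at the start of the episode above 0.02 m).
It also fails if it takes over 45 s, if anything falls off the work surface, if the arm or the gripper's body presses on something with over 40 N, if the wrist force passes 120 N, or if a joint passes its speed limit or range.

## Working session

There is one attempt and no reset: what is moved stays moved. The work goes in short steps, Python scripts to look and compute and a tool call to move; the robot and the scene stay as the last step left them, time stands still between calls to the robot, and variables do not carry over. Pictures are saved under pics/ and viewed, at most 10 in all, crops included, and the job is handed in when it is done.

Besides the shell and the picture viewer there is one more tool, called after "Call:" by a JSON object that holds its "fn" and its "kwargs". step_arm: Moves the arm, as the interface text tells. Scaled input: -1 to 1 covers 600 mm each way for a shift and 60 degrees each way for a turn. Its arguments: {"type":"object","properties":{"motion":{"type":"array","items":{"type":"array","items":{"type":"array","items":{"type":"number"}}}},"grip_force":{"type":"number"}},"required":["motion"]}

```bash
mkdir -p pics; cat > h.py <<'E'
from station import *
import numpy as np, cv2
from scipy.spatial.transform import Rotation as R
def K(c):
    p=camera_params(c); f=210/np.tan(np.radians(p['fovy'])/2); return f,p['cx'],p['cy'],p
def T(c,o=None):
    p=camera_params(c)
    if 'world_from_camera' in p: return np.array(p['world_from_camera'])
    o=o or get_obs(); M=np.eye(4); M[:3,:3]=R.from_quat(o['ee_rot']).as_matrix(); M[:3,3]=o['eef_pos']
    return M@np.array(p['tool_from_camera'])
def at_z(c,px,z,M=None):
    f,cx,cy,_=K(c); M=T(c) if M is None else M
    px=np.atleast_2d(px).astype(float)
    d=np.c_[(px[:,0]-cx)/f,(px[:,1]-cy)/f,np.ones(len(px))]@M[:3,:3].T
    return M[:3,3]+d*((z-M[2,3])/d[:,2])[:,None]
def cloud(c,dep,M=None):
    f,cx,cy,_=K(c); M=T(c) if M is None else M
    v,u=np.mgrid[:420,:560]; P=np.stack([(u-cx)/f*dep,(v-cy)/f*dep,dep],-1)
    P=P@M[:3,:3].T+M[:3,3]; P[dep==0]=np.nan; return P
E
python3 - <<'E'
from h import *
o=get_obs(); print(o)
im={}
for c in('top','scene'):
    i,d=grab_frame(c); cv2.imwrite(f'pics/{c}0.png',i); np.savez(f'{c}0.npz',i=i,d=d)
    P=cloud(c,d)
    print(c,K(c)[:3],T(c).round(3).tolist())
    for q in('band','signet','bezelring','tray','block','thirdhand','grip_mid','tip_a','lines_narrow','lines_wide'):
        r=spot_in(q,c)
        for x in r[:3]:
            u,v=np.round(x['centre']).astype(int); print(c,q,round(x['confidence'],2),u,v,P[v,u].round(0))
E
```

```text
{'t': 0.0, 'joint_positions': array([ 1.03792448e+00,  2.21222808e-01,  1.52757654e+00,  1.42332651e-05,
        1.39471191e+00, -1.26063512e-01]), 'dq': array([ 0.00068717,  0.0012808 ,  0.00062179, -0.00084826, -0.00139416,
        0.00067393]), 'joint_efforts': array([ 1.76421763e-04, -4.96907544e+01, -3.89387941e+01, -1.81437263e-04,
        1.11469769e-02,  1.62193485e-07]), 'eef_pos': array([246.95021121, 573.4464693 , 204.41964495]), 'ee_rot': array([ 2.02005617e-01,  9.79383893e-01, -9.05442508e-04, -3.17001733e-04]), 'contact_force': array([ 0.29255788,  1.04172615, -0.75527946]), 'wrist_torque': array([-0.00425968,  0.01144688,  0.02426321]), 'gripper_force': 0.0, 'opening': 85.00180417400857}
top (np.float64(438.6864377355888), 279.42175037329434, 215.77202568570968) [[-0.028, -0.979, 0.202, 306.146], [-1.0, 0.028, -0.001, -28.543], [-0.004, -0.202, -0.979, 1025.052], [0.0, 0.0, 0.0, 1.0]]
top band 0.66 109 259 [421. 358.  37.]
top tray 0.82 116 245 [455. 349.  21.]
top tray 0.55 225 189 [581.  97.  21.]
top block 0.81 375 322 [ 266. -235.   26.]
top block 0.76 317 127 [ 7
[... 341 characters left out ...]
. 356.  16.]
top lines_narrow 0.49 107 262 [415. 363.  33.]
scene (np.float64(399.46609747756145), 281.3502563794159, 211.70831251627357) [[0.847, 0.401, -0.349, 878.363], [0.532, -0.647, 0.546, -586.967], [-0.007, -0.648, -0.761, 892.088], [0.0, 0.0, 0.0, 1.0]]
scene signet 0.6 319 215 [576.  83.  22.]
scene tray 0.93 334 150 [484. 355.  21.]
scene block 0.96 160 247 [ 267. -236.   18.]
scene block 0.9 335 300 [ 740. -142.   43.]
scene block 0.8 231 231 [396. -93.  18.]
scene thirdhand 0.68 318 218 [577.  77.  15.]
scene grip_mid 0.85 320 214 [578.  86.  24.]
scene tip_a 0.69 303 230 [579. -14.  61.]
scene tip_a 0.66 297 222 [551.   1.  60.]
scene lines_wide 0.55 297 350 [ 727. -294.   50.]
```

View pics/top0.png

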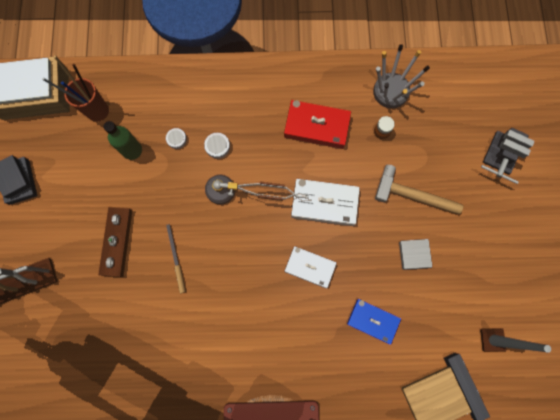

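The top view shows the tray at px (115,242) with rings near (116,218), (112,240) and (109,263). The third hand is at (220,189) with its tips near (297,196). The large white block is at (325,202); a smaller white look-alike is at (310,267). I'll move the wrist camera over the tray for detail.

```bash
python3 - <<'E'
from h import *
z=np.load('top0.npz'); i=z['i']
a=cv2.resize(i[200:285,85:145],None,fx=6,fy=6,interpolation=cv2.INTER_CUBIC)
b=cv2.resize(i[165:235,200:365],None,fx=2.4,fy=2.4,interpolation=cv2.INTER_CUBIC)
w,_=grab_frame('wrist'); w=cv2.resize(w,(400,300))
C=np.zeros((510,780,3),np.uint8); C[:510,:360]=a; C[:168,370:370+396]=b; C[180:480,370:770]=w
cv2.imwrite('pics/c1.png',C)
print(camera_params('wrist'), K('wrist')[0])
P=cloud('top',z['d'])
# tray top: height 18..26 near tray
m=(abs(P[...,2]-22)<4)&(abs(P[...,0]-450)<110)&(abs(P[...,1]-352)<60)
m=m&(i.max(-1)<110)
pts=np.argwhere(m)[:,::-1]; q=at_z('top',pts,22)[:,:2]
print(len(q),cv2.minAreaRect(q.astype(np.float32)))
# block
m=(abs(P[...,2]-30)<5)&(abs(P[...,0]-545)<70)&(abs(P[...,1]+135)<90)&(i.min(-1)>120)
q=at_z('top',np.argwhere(m)[:,::-1],30)[:,:2]
print(len(q),cv2.minAreaRect(q.astype(np.float32)))
for px,h in(((220,189),40),((297,196),55),((116,218),40),((112,240),40),((109,263),40)): print(px,at_z('top',px,h).round(0))
E
```

```text
{'fovy': 66.96415076916455, 'cx': 279.4946723001613, 'cy': 206.46685695261297, 'tool_from_camera': array([[-6.78364226e-04, -9.55408371e-01, -2.95286953e-01,
         7.68274328e+01],
       [ 9.99999382e-01, -3.88142883e-04, -1.04145762e-03,
        -7.45912329e-01],
       [ 8.80403799e-04, -2.95287477e-01,  9.55408044e-01,
        -1.68873162e+02],
       [ 0.00000000e+00,  0.00000000e+00,  0.00000000e+00,
         1.00000000e+00]])} 317.49115161062923
1223 ((464.3900146484375, 353.29559326171875), (52.245174407958984, 158.87037658691406), 84.64785766601562)
2255 ((543.5963745117188, -137.5595703125), (149.55995178222656, 90.68096160888672), 80.69564056396484)
(220, 189) [[576. 107.  40.]]
(297, 196) [[551. -71.  55.]]
(116, 218) [[514. 345.  40.]]
(112, 240) [[464. 352.  40.]]
(109, 263) [[412. 356.  40.]]
```

View pics/c1.png

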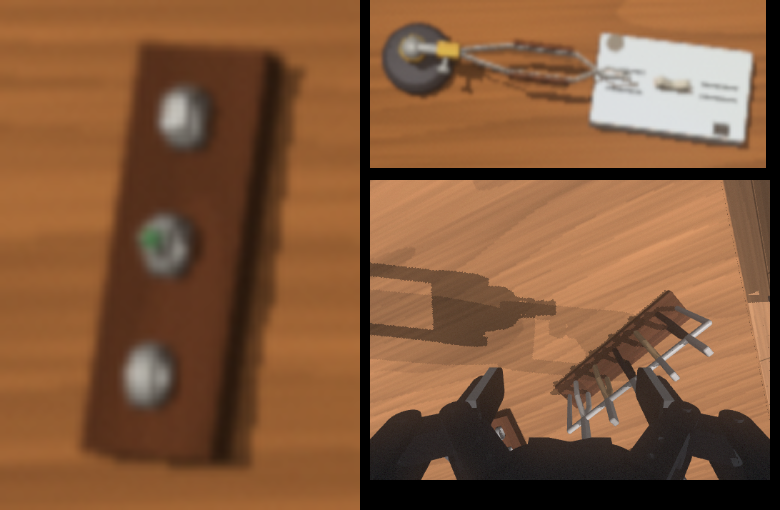

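Call:
{"fn": "step_arm", "kwargs": {"motion": [[[1,-0.09,-0.04,0,0,0,-0.06],[1,-0.15,-0.07,0,0,0,-0.12],[1,-0.21,-0.1,0.01,0,0,-0.18],[1,-0.27,-0.125,0.02,0,0,-0.24],[1,-0.33,-0.154,0.03,0,0,-0.3]]]}}

```text
t: 1.57
eef_pos: [386.2, 418.0, 189.5]
ee_rot: [0.044, 0.999, 0.0, 0.0]
contact_force: [0.6, -0.0, 0.5]
opening: 85.3
gripper_force: 0.0
```

Call:
{"fn": "step_arm", "kwargs": {"motion": [[[1,-0.06,-0.06,0.005,0,0,0],[1,-0.09,-0.09,0.012,0,0,0],[1,-0.09,-0.09,0.012,0,0,0]]]}}

```text
t: 1.82
eef_pos: [437.3, 355.4, 181.1]
ee_rot: [0.049, 0.999, -0.001, 0.0]
contact_force: [-1.5, -0.3, -0.8]
opening: 85.5
gripper_force: 0.0
```

```bash
cat > w.py <<'E'
from h import *
import sys
def look(name):
    o=get_obs(); M=T('wrist',o); i,d=grab_frame('wrist'); cv2.imwrite(f'pics/{name}.png',i); np.savez(name+'.npz',i=i,d=d,M=M)
    print(round(o['t'],2),o['eef_pos'].round(1),R.from_quat(o['ee_rot']).as_matrix()[:2,1].round(4), o['joint_positions'].round(2))
    return i,d,M
E
python3 - <<'E'
from w import *
i,d,M=look('w1'); P=cloud('wrist',d,M)
for q in('band','signet','bezelring'):
    for x in outline_of(q,'wrist')[:2]:
        m=x['region']; p=P[m]; print(q,round(x['confidence'],2),np.round(x['centre']),np.nanmedian(p,0).round(1),np.nanmax(p[:,2]).round(1))
    for x in tip_of(q,'wrist')[:1]: print(' tip',np.round(x['centre'],1), at_z('wrist',x['centre'],15,M).round(1))
E
```

```text
1.82 [437.3 355.4 181.1] [0.098  0.9952] [ 0.54  0.09  1.71 -0.    1.33 -0.93]
band 0.51 [279. 162.] [410.6 358.4  36.4] 40.3
 tip [279.5 161.5] [[414.2 356.7  15. ]]
signet 0.63 [280. 251.] [507.  349.6  40.4] 42.8
signet 0.54 [141. 161.] [398.1 211.6  10.4] 16.7
 tip [279.7 245.9] [[510.9 347.3  15. ]]
bezelring 0.57 [282. 214.] [459.5 354.4  39.8] 49.1
bezelring 0.26 [ 82. 310.] [564.9 111.7  25.6] 262.5
 tip [280.9 207.1] [[464.6 353.2  15. ]]
```

View pics/w1.png

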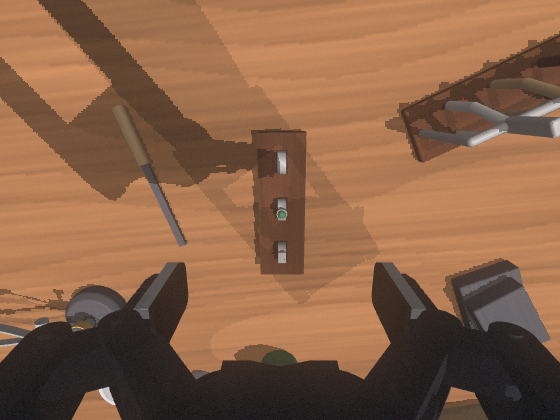

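The wrist view shows three rings: the plain band at px (280,162), the stone ring at (282,213) and the signet at (281,251). I'll refine the band and the tray next.

```bash
python3 - <<'E'
from h import *
z=np.load('w1.npz'); i,d,M=z['i'],z['d'],z['M']; P=cloud('wrist',d,M)
hsv=cv2.cvtColor(i,cv2.COLOR_BGR2HSV)
m=np.zeros(d.shape,bool); m[145:180,265:300]=1
b=m&(hsv[...,1]<60)&(i.max(-1)>90)
v,u=np.nonzero(b); print('band px',u.min(),u.max(),v.min(),v.max(),b.sum())
p=P[b]; p=p[p[:,2]>24]
print('cloud',p.min(0).round(1),p.max(0).round(1),np.median(p,0).round(1))
q=at_z('wrist',np.c_[u,v],36,M); print('at z36',q.min(0).round(1),q.max(0).round(1),q.mean(0).round(1), cv2.minAreaRect(q[:,:2].astype(np.float32)))
m=np.zeros(d.shape,bool); m[120:285,245:312]=1
t=m&(abs(P[...,2]-22)<5)
n,l,s,c=cv2.connectedComponentsWithStats(t.astype(np.uint8)); k=1+np.argmax(s[1:,4])
v,u=np.nonzero(l==k); q=at_z('wrist',np.c_[u,v],22,M)[:,:2]; r=cv2.minAreaRect(q.astype(np.float32)); print('tray',r,np.median(P[t][:,2]))
E
```

```text
band px 277 285 151 173 202
cloud [401.3 353.8  27. ] [423.5 363.5  40.3] [410.8 358.6  37.2]
at z36 [400.4 353.8  36. ] [422.9 363.5  36. ] [411.5 358.6  36. ] ((411.5654602050781, 358.4792175292969), (7.996199131011963, 21.932140350341797), 84.63184356689453)
tray ((463.30206298828125, 353.89031982421875), (50.05039978027344, 160.48007202148438), 84.64361572265625) 22.518107562286048
```

Call:
{"fn": "step_arm", "kwargs": {"motion": [[[0.4,0.03,0.001,0.05,0,0,0],[0.4,0.041,0.001,0.11,0,0,0],[0.4,0.041,0.001,0.17,0,0,0],[0.4,0.041,0.001,0.2,0,0,0],[0.4,0.041,0.001,0.2,0,0,0]]]}}

```text
t: 2.58
eef_pos: [404.9, 362.0, 56.9]
ee_rot: [0.045, 0.999, -0.003, -0.004]
contact_force: [-0.5, -0.9, -0.1]
opening: 34.4
gripper_force: 0.0
```

```bash
python3 - <<'E'
from w import *
import station; print([n for n in dir(station) if not n.startswith('_')])
i,d,M=look('w2'); P=cloud('wrist',d,M); o=get_obs(); print(o['opening'])
m=(P[...,2]>27)&(P[...,2]<43)&(abs(P[...,0]-413)<20)&(abs(P[...,1]-358.5)<12)
v,u=np.nonzero(m); p=P[m]; print(u.min(),u.max(),v.min(),v.max(),p.min(0).round(1),p.max(0).round(1),np.median(p,0).round(1))
E
```

```text
['Unreachable', 'camera_params', 'finish_job', 'get_obs', 'grab_frame', 'hold_point_z', 'outline_of', 'spot_in', 'tip_of']
2.58 [404.9 362.   56.9] [0.0903 0.9959] [ 0.58  0.19  1.86  0.    1.1  -0.9 ]
34.26698203849618
270 283 225 259 [401.1 353.5  27.1] [423.9 364.   40.3] [409.3 359.   37.1]
```

View pics/w2.png

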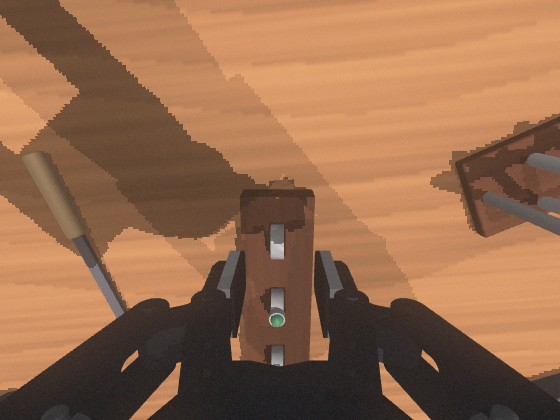

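Here the band is at px (277,241), between the fingers and slightly ahead of them. I'll let the arm settle before reading the pose.

Call:
{"fn": "step_arm", "kwargs": {"motion": [[[0.4,0,0,0,0,0,0],[0.4,0,0,0,0,0,0]]]}}

```text
t: 2.8
eef_pos: [410.9, 364.8, 64.4]
ee_rot: [0.046, 0.999, 0.001, 0.002]
contact_force: [0.5, -1.1, 0.4]
opening: 33.9
gripper_force: 0.0
```

```bash
python3 - <<'E'
from w import *
print(hold_point_z)
i,d,M=look('w3'); P=cloud('wrist',d,M); R_=R.from_quat(get_obs()['ee_rot']).as_matrix()
m=(P[...,2]>27)&(P[...,2]<43)&(abs(P[...,0]-413)<20)&(abs(P[...,1]-358.5)<12)
p=P[m]; a=np.radians(84.65); ax=np.array([[np.sin(a),-np.cos(a)],[np.cos(a),np.sin(a)]])
q=p[:,:2]@ax.T; c=(np.percentile(q,1,0)+np.percentile(q,99,0))/2; c=ax.T@c; print(np.ptp(q,0),c,p[:,2].max())
o=get_obs(); print('tool shift',(R_.T@(np.r_[c,25]-o['eef_pos'])).round(1), 'turn deg',84.65-np.degrees(np.arctan2(R_[1,1],R_[0,1])))
E
```

```text
18.700000000000003
2.8 [410.9 364.8  64.4] [0.0918 0.9958] [ 0.58  0.19  1.85 -0.    1.1  -0.9 ]
[22.88597861  8.94214812] [412.55574264 358.88599277] 40.00625665415669
tool shift [-2.  -5.8 39.5] turn deg -0.0698883935009178
```

Call:
{"fn": "step_arm", "kwargs": {"motion": [[[0.4,0,0,0,0,0,0],[0.4,0,0,0,0,0,0],[0.4,0,0,0,0,0,0]]]}}

```text
t: 3.1
eef_pos: [410.0, 363.7, 62.9]
ee_rot: [0.046, 0.999, 0.0, 0.001]
contact_force: [0.3, -0.1, 0.5]
opening: 34.1
gripper_force: 0.0
```

Call:
{"fn": "step_arm", "kwargs": {"motion": [[[0.4,0,0,0,0,0,0]]]}}

```text
t: 3.18
eef_pos: [409.7, 363.5, 62.5]
ee_rot: [0.046, 0.999, 0.0, 0.0]
contact_force: [0.6, -0.7, -0.3]
opening: 34.2
gripper_force: 0.0
```

```bash
python3 - <<'E'
from w import *
i,d,M=look('w4')
for k in range(3): o=get_obs(); print(o['eef_pos'].round(1),o['joint_positions'].round(4),o['dq'].round(3))
a=M[:3,:3]
E
```

```text
3.18 [409.7 363.5  62.5] [0.0927 0.9957] [ 0.58  0.19  1.85  0.    1.1  -0.9 ]
[409.6 363.4  62.3] [ 0.5816  0.1867  1.8515 -0.      1.1029 -0.8964] [ 0.001  0.004  0.005  0.    -0.001 -0.001]
[409.6 363.4  62.3] [ 0.5816  0.1867  1.8515 -0.      1.1029 -0.8964] [ 0.001  0.004  0.005  0.    -0.001 -0.001]
[409.6 363.4  62.3] [ 0.5816  0.1867  1.8515 -0.      1.1029 -0.8964] [ 0.001  0.004  0.005  0.    -0.001 -0.001]
```

```bash
cat > bandrel.py <<'E'
from w import *
def rel(name,cx,cy,zlo,zhi,ang,tz):
    i,d,M=look(name); P=cloud('wrist',d,M); o=get_obs(); R_=R.from_quat(o['ee_rot']).as_matrix()
    m=(P[...,2]>zlo)&(P[...,2]<zhi)&(abs(P[...,0]-cx)<20)&(abs(P[...,1]-cy)<12)
    p=P[m]; a=np.radians(ang); ax=np.array([[np.sin(a),-np.cos(a)],[np.cos(a),np.sin(a)]])
    q=p[:,:2]@ax.T; c=(np.percentile(q,1,0)+np.percentile(q,99,0))/2; c=ax.T@c
    v,u=np.nonzero(m); print(u.min(),u.max(),v.min(),v.max(),np.ptp(q,0),c,p[:,2].max())
    print('tool shift',(R_.T@(np.r_[c,tz]-o['eef_pos'])).round(1), 'turn deg',ang-np.degrees(np.arctan2(R_[1,1],R_[0,1])))
E
python3 -c "
from bandrel import *
rel('w5',412.7,358.7,27,43,84.65,25)"
```

```text
3.23 [409.6 363.4  62.3] [0.0926 0.9957] [ 0.58  0.19  1.85 -0.    1.1  -0.9 ]
267 280 215 249 [22.90452633  8.67690207] [412.68566319 358.65309764] 40.26033944117077
tool shift [-3.6 -4.4 37.1] turn deg -0.03296225486566584
```

Call:
{"fn": "step_arm", "kwargs": {"motion": [[[0.4,-0.006,-0.0073,0.02,0,0,0],[0.4,-0.006,-0.0073,0.045,0,0,0],[0.4,-0.006,-0.0073,0.0615,0,0,0],[0.4,-0.006,-0.0073,0.0615,0,0,0],[0.4,-0.006,-0.0073,0.0615,0,0,0]]]}}

```text
t: 3.7
eef_pos: [411.8, 357.9, 23.8]
ee_rot: [0.046, 0.999, -0.001, -0.001]
contact_force: [-0.1, -0.2, -0.8]
opening: 33.9
gripper_force: 0.0
```

Call:
{"fn": "step_arm", "kwargs": {"motion": [[[0.4,0,0,0,0,0,0],[0.4,0,0,0,0,0,0],[0.4,0,0,0,0,0,0],[0.4,0,0,0,0,0,0]]]}}

```text
t: 4.03
eef_pos: [413.1, 359.0, 25.7]
ee_rot: [0.046, 0.999, 0.0, 0.001]
contact_force: [0.6, -0.3, -0.7]
opening: 34.1
gripper_force: 0.0
```

```bash
python3 -c "
from bandrel import *
rel('w6',412.7,358.7,27,43,84.65,25)"
```

```text
4.03 [413.1 359.   25.7] [0.0924 0.9957] [ 0.57  0.24  1.87 -0.    1.03 -0.91]
272 288 230 270 [23.15380353  8.91064194] [412.57816533 358.8696931 ] 39.824241805719595
tool shift [ 0.4 -0.1  0.6] turn deg -0.04862236767542072
```

Aligned, so I'll close on the band.

Call:
{"fn": "step_arm", "kwargs": {"motion": [[[0,0,0,0,0,0,0],[0,0,0,0,0,0,0],[0,0,0,0,0,0,0],[0,0,0,0,0,0,0],[0,0,0,0,0,0,0]]], "grip_force": 40}}

```text
t: 4.5
eef_pos: [412.6, 358.7, 25.1]
ee_rot: [0.046, 0.999, -0.0, 0.0]
contact_force: [-0.6, 0.0, -0.1]
opening: 0.0
gripper_force: 0.0
```

Call:
{"fn": "step_arm", "kwargs": {"motion": [[[0,0,0,0,0,0,0],[0,0,0,-0.03,0,0,0],[0,0,0,-0.08,0,0,0],[0,0,0,-0.14,0,0,0],[0,0,0,-0.2,0,0,0]]]}}

```text
t: 4.92
eef_pos: [411.8, 358.1, 145.6]
ee_rot: [0.046, 0.999, -0.001, -0.001]
contact_force: [1.3, 0.7, 0.6]
opening: 0.1
gripper_force: 0.0
```

Call:
{"fn": "step_arm", "kwargs": {"motion": [[[0,0,0,0,0,0,0],[0,0,0,0,0,0,0]]]}}

```text
t: 5.08
eef_pos: [414.6, 360.0, 148.4]
ee_rot: [0.046, 0.999, 0.002, 0.003]
contact_force: [-0.2, 0.3, -0.8]
opening: -0.3
gripper_force: 0.0
```

```bash
python3 - <<'E'
from w import *
i,d,M=look('w7'); P=cloud('wrist',d,M); o=get_obs(); 
RT=R.from_quat(o['ee_rot']).as_matrix(); Q=(P-o['eef_pos'])@RT
# band in tool frame: near y=0
m=(abs(Q[...,1])<6)&(abs(Q[...,0])<20)&(Q[...,2]>-20)&(Q[...,2]<14)
q=Q[m]; print(m.sum(),np.nanpercentile(q,[1,50,99],axis=0).round(1)); print(o['opening'],o['gripper_force'])
E
```

```text
5.08 [414.6 360.  148.4] [0.0925 0.9957] [ 0.57  0.08  1.79  0.    1.26 -0.91]
0 [nan nan nan]
-0.25671911495035804 0.0
  return np.nanmean(a, axis, out=out, keepdims=keepdims)
```

View pics/w7.png

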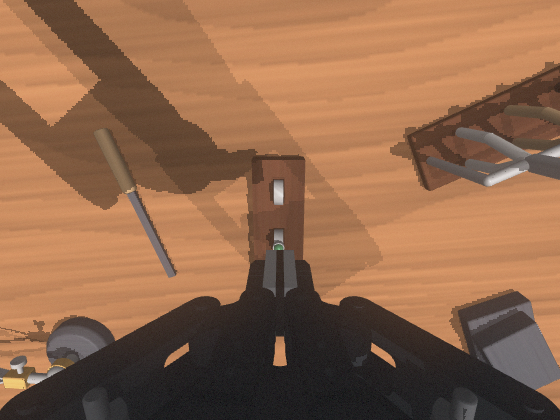

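```bash
python3 - <<'E'
from h import *
for n in('w6','w7'):
    z=np.load(n+'.npz'); d,M=z['d'],z['M']; f,cx,cy,p=K('wrist')
    Q=cloud('wrist',d,np.array(p['tool_from_camera']))
    m=(abs(Q[...,0])<14)&(abs(Q[...,1])<35)&(Q[...,2]<(-4 if n=='w6' else 60)) &(Q[...,2]>-60)
    for y0 in range(-32,33,4):
        s=m&(abs(Q[...,1]-y0)<2)
        if s.sum(): print(n,y0,s.sum(),'x',Q[s][:,0].min().round(),Q[s][:,0].max().round(),'zmax',Q[s][:,2].max().round(1))
E
```

```text
w6 -32 61 x 8.0 9.0 zmax -36.8
w6 -28 263 x 8.0 10.0 zmax -33.6
w6 -24 173 x 8.0 13.0 zmax -31.5
w6 -20 290 x 12.0 13.0 zmax -31.1
w6 -16 487 x -10.0 13.0 zmax -27.0
w6 -4 185 x -11.0 11.0 zmax -4.3
w6 0 263 x -11.0 11.0 zmax -4.1
w6 4 182 x -11.0 11.0 zmax -4.5
w6 16 531 x -10.0 14.0 zmax -27.3
w6 20 299 x 12.0 14.0 zmax -31.4
w6 24 174 x 8.0 13.0 zmax -30.6
w6 28 255 x 8.0 9.0 zmax -34.1
w6 32 20 x 8.0 9.0 zmax -39.8
w7 -12 247 x 8.0 10.0 zmax -32.9
w7 -8 239 x 8.0 13.0 zmax -30.5
w7 -4 302 x 12.0 13.0 zmax -30.2
w7 0 306 x 12.0 14.0 zmax -30.0
w7 4 303 x 12.0 14.0 zmax -30.2
w7 8 227 x 8.0 13.0 zmax -30.8
w7 12 201 x 8.0 10.0 zmax -32.5
```

The gripper shut on nothing: the band is still in its slot at px (279,190), and the fingers end around row 250. By depth, that puts the finger ends about 28 mm short of the stated TCP. I'll check the finger profile.

```bash
python3 - <<'E'
from h import *
f,cx,cy,p=K('wrist')
for n,cols in(('w6',(240,246,250,254,258,300,306)),('w7',(268,275,280,286,292))):
    z=np.load(n+'.npz'); d=z['d']
    Q=cloud('wrist',d,np.array(p['tool_from_camera']))
    for c in cols:
        print(n,c,[(r,*Q[r,c].round(0).astype(int)) for r in range(216,330,8) if Q[r,c,2]<-5 and not np.isnan(Q[r,c,0])])
E
```

```text
w6 240 [(256, np.int64(13), np.int64(-18), np.int64(-38)), (264, np.int64(12), np.int64(-18), np.int64(-44)), (272, np.int64(10), np.int64(-17), np.int64(-46)), (280, np.int64(6), np.int64(-17), np.int64(-47)), (288, np.int64(2), np.int64(-18), np.int64(-47)), (296, np.int64(-1), np.int64(-18), np.int64(-48)), (304, np.int64(-4), np.int64(-17), np.int64(-50)), (312, np.int64(-8), np.int64(-18), np.int64(-50))]
w6 246 []
w6 250 []
w6 254 []
w6 258 []
w6 300 []
w6 306 []
w7 268 [(256, np.int64(13), np.int64(-6), np.int64(-38)), (264, np.int64(13), np.int64(-5), np.int64(-45)), (272, np.int64(13), np.int64(-5), np.int64(-53)), (280, np.int64(13), np.int64(-5), np.int64(-58)), (288, np.int64(12), np.int64(-5), np.int64(-63)), (296, np.int64(14), np.int64(-4), np.int64(-71)), (304, np.int64(14), np.int64(-4), np.int64(-77)), (312, np.int64(14), np.int64(-4), np.int64(-80)), (320, np.int64(14), np.int64(-4), np.int64(-85)), (328, np.int64(13), np.int64(-4), np.int64(-88))]
w7 275 [(256, np.int64(13), np.int64(-2), np.int64(-38)), (264, np.int64(13), np.int64(-2), np.int64(-46)), (272, np.i
[... 1172 characters left out ...]
64(-72)), (304, np.int64(13), np.int64(2), np.int64(-75)), (312, np.int64(9), np.int64(2), np.int64(-74)), (320, np.int64(5), np.int64(2), np.int64(-73)), (328, np.int64(3), np.int64(2), np.int64(-74))]
w7 292 [(256, np.int64(13), np.int64(5), np.int64(-38)), (264, np.int64(13), np.int64(5), np.int64(-45)), (272, np.int64(13), np.int64(5), np.int64(-53)), (280, np.int64(13), np.int64(5), np.int64(-58)), (288, np.int64(12), np.int64(4), np.int64(-64)), (296, np.int64(14), np.int64(4), np.int64(-71)), (304, np.int64(14), np.int64(4), np.int64(-77)), (312, np.int64(14), np.int64(4), np.int64(-81)), (320, np.int64(14), np.int64(4), np.int64(-84)), (328, np.int64(16), np.int64(3), np.int64(-91))]
```

View pics/w6.png

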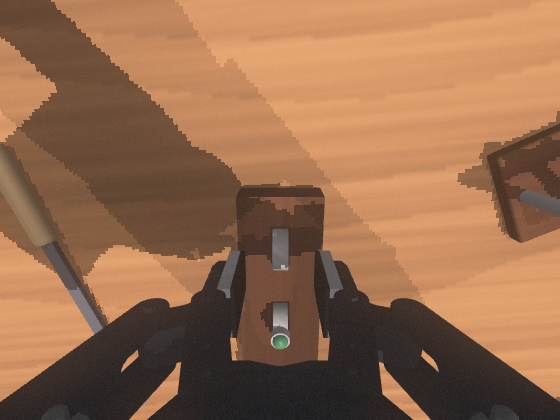

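Both the pictures and the empty close agree: the real finger ends sit about 30 mm behind the reported TCP. The target reading is therefore about z = -4, and I'll go down in stages, watching the force.

Call:
{"fn": "step_arm", "kwargs": {"motion": [[[0.4,-0.002,0,0,0,0,0],[0.4,-0.002,0,0.06,0,0,0],[0.4,-0.002,0,0.12,0,0,0],[0.4,-0.002,0,0.18,0,0,0],[0.4,-0.002,0,0.205,0,0,0]]]}}

```text
t: 5.55
eef_pos: [409.2, 355.5, 15.1]
ee_rot: [0.046, 0.999, -0.003, -0.004]
contact_force: [-1.9, -0.1, -0.3]
opening: 34.3
gripper_force: 0.0
```

Call:
{"fn": "step_arm", "kwargs": {"motion": [[[0.4,0,0,0,0,0,0],[0.4,0,0,0.015,0,0,0],[0.4,0,0,0.025,0,0,0],[0.4,0,0,0.03,0,0,0],[0.4,0,0,0.03,0,0,0]]]}}

```text
t: 5.97
eef_pos: [414.1, 358.7, 4.2]
ee_rot: [0.046, 0.999, 0.0, 0.0]
contact_force: [0.8, -0.6, 1.1]
opening: 34.1
gripper_force: 0.0
```

Call:
{"fn": "step_arm", "kwargs": {"motion": [[[0.4,0,0,0,0,0,0],[0.4,0,0,0,0,0,0],[0.4,0,0,0,0,0,0]]]}}

```text
t: 6.22
eef_pos: [414.4, 359.0, 5.0]
ee_rot: [0.046, 0.999, 0.0, 0.001]
contact_force: [-0.6, 0.1, -0.4]
opening: 34.1
gripper_force: 0.0
```

```bash
python3 -c "
from bandrel import *
rel('w8',412.7,358.7,27,43,84.65,-4)
f,cx,cy,p=K('wrist'); d=np.load('w8.npz')['d']; Q=cloud('wrist',d,np.array(p['tool_from_camera']))
m=(abs(Q[...,1])>11)&(abs(Q[...,1])<19)&(abs(Q[...,0])<15)&(Q[...,2]<-20)
print('finger end z',np.nanmax(Q[m][:,2]))
m=(abs(Q[...,1])<6)&(abs(Q[...,0])<15)&(Q[...,2]<0); print('band top tool z',np.nanpercentile(Q[m][:,2],1))"
```

```text
6.22 [414.4 359.    5. ] [0.0924 0.9957] [ 0.57  0.27  1.87 -0.    0.99 -0.91]
271 289 242 287 [22.81864776  8.8806113 ] [411.9530173  359.00433897] 40.11008066194975
tool shift [ 2.4 -0.1  8.8] turn deg -0.04065548069083036
finger end z -27.043041729905042
band top tool z -117.01089338631611
```

Call:
{"fn": "step_arm", "kwargs": {"motion": [[[0.4,0.001,0,0.006,0,0,0],[0.4,0.001,0,0.012,0,0,0],[0.4,0.001,0,0.012,0,0,0],[0.4,0.001,0,0.012,0,0,0]]]}}

```text
t: 6.6
eef_pos: [412.8, 358.3, -3.7]
ee_rot: [0.046, 0.999, -0.0, -0.0]
contact_force: [-0.6, 0.5, 1.3]
opening: 34.1
gripper_force: 0.0
```

Call:
{"fn": "step_arm", "kwargs": {"motion": [[[0,0,0,0,0,0,0],[0,0,0,0,0,0,0],[0,0,0,0,0,0,0],[0,0,0,0,0,0,0],[0,0,0,0,0,0,0]]], "grip_force": 40}}

```text
t: 7.02
eef_pos: [413.3, 358.6, -3.0]
ee_rot: [0.046, 0.999, 0.0, 0.0]
contact_force: [0.8, -0.7, -0.0]
opening: 7.1
gripper_force: 39.1
```

Gripped at 39 N. Lifting now.

Call:
{"fn": "step_arm", "kwargs": {"motion": [[[0,0,0,-0.02,0,0,0],[0,0,0,-0.06,0,0,0],[0,0,0,-0.12,0,0,0],[0,0,0,-0.18,0,0,0],[0,0,0,-0.22,0,0,0]]]}}

```text
t: 7.43
eef_pos: [414.4, 359.3, 133.4]
ee_rot: [0.046, 0.999, 0.001, 0.002]
contact_force: [0.6, 0.7, 0.8]
opening: 7.3
gripper_force: 39.2
```

Call:
{"fn": "step_arm", "kwargs": {"motion": [[[0,0,-0.04,0,0,0,0.11],[0,0,-0.1,0,0,0,0.22],[0,0,-0.16,0,0,0,0.33],[0,0,-0.22,0,0,0,0.44],[0,0,-0.28,0,0,0,0.55]]]}}

```text
t: 7.85
eef_pos: [397.3, 190.0, 129.8]
ee_rot: [0.33, 0.944, 0.0, 0.001]
contact_force: [0.8, -0.1, 0.6]
opening: 7.4
gripper_force: 39.2
```

```bash
cat > go.py <<'E'
from h import *
import sys
def to(x,y,z,ang):
    o=get_obs(); M=R.from_quat(o['ee_rot']).as_matrix(); s=M.T@(np.array([x,y,z])-o['eef_pos'])
    a=np.degrees(np.arctan2(M[1,1],M[0,1])); print(o['t'],o['eef_pos'].round(1),'ang',a.round(2),'shift',(s/600).round(4),'turn',round((a-ang)/60,4),'open',round(o['opening'],2),o['joint_positions'].round(2))
E
python3 -c "
from go import *
to(543.6,-100,130,-9.3)"
```

```text
7.85 [397.3 190.  129.8] ang 51.42 shift [-4.920e-01 -2.258e-01 -1.000e-04] turn 1.0121 open 7.42 [ 0.27 -0.17  2.07 -0.    1.24 -0.63]
```

Call:
{"fn": "step_arm", "kwargs": {"motion": [[[0,-0.05,-0.025,0,0,0,0.11],[0,-0.1,-0.05,0,0,0,0.22],[0,-0.16,-0.075,0,0,0,0.33],[0,-0.22,-0.1,0,0,0,0.44],[0,-0.28,-0.13,0,0,0,0.55]]]}}

```text
t: 8.27
eef_pos: [482.1, 24.3, 130.2]
ee_rot: [0.585, 0.811, 0.001, 0.001]
contact_force: [0.3, 0.9, 0.0]
opening: 7.3
gripper_force: 39.3
```

```bash
python3 -c "
from go import *
to(543.6,-100,130,-9.3)"
```

```text
8.2667 [482.1  24.3 130.2] ang 18.38 shift [-0.229   0.0319  0.0006] turn 0.4614 open 7.34 [-0.11 -0.06  1.97  0.    1.23 -0.43]
```

Call:
{"fn": "step_arm", "kwargs": {"motion": [[[0,-0.06,0,0,0,0,0.1],[0,-0.12,-0.01,0,0,0,0.2],[0,-0.18,-0.015,0,0,0,0.3],[0,-0.24,-0.02,0,0,0,0.4],[0,-0.3,-0.025,0,0,0,0.461]]]}}

```text
t: 8.68
eef_pos: [524.8, -151.3, 130.0]
ee_rot: [0.762, 0.648, 0.0, 0.0]
contact_force: [0.4, 0.1, 0.1]
opening: 7.4
gripper_force: 39.3
```

Call:
{"fn": "step_arm", "kwargs": {"motion": [[[0,-0.04,0,0,0,0,0],[0,-0.06,0,0,0,0,0],[0,-0.06,0,0,0,0,0],[0,-0.06,0,0,0,0,0],[0,-0.06,0,0,0,0,0]]]}}

```text
t: 9.1
eef_pos: [518.9, -183.7, 129.1]
ee_rot: [0.76, 0.65, 0.0, -0.0]
contact_force: [0.8, -0.7, -0.4]
opening: 7.5
gripper_force: 39.3
```

Call:
{"fn": "step_arm", "kwargs": {"motion": [[[0,0,0,0,0,0,0],[0,0,0,0,0,0,0],[0,0,0,0,0,0,0]]]}}

```text
t: 9.35
eef_pos: [519.2, -183.8, 129.0]
ee_rot: [0.76, 0.65, 0.0, 0.0]
contact_force: [0.0, 1.1, -0.2]
opening: 7.3
gripper_force: 39.3
```

```bash
python3 - <<'E'
from w import *
from go import to
to(543.6,-137.6,100,-9.3)
i,d,M=look('b1'); P=cloud('wrist',d,M)
n=i.min(-1)>110
m=(abs(P[...,2]-30)<5)&(abs(P[...,0]-543)<70)&(abs(P[...,1]+137)<95)&n
v,u=np.nonzero(m); q=at_z('wrist',np.c_[u,v],30,M)[:,:2]; print('block',m.sum(),cv2.minAreaRect(q.astype(np.float32)),np.median(P[m][:,2]))
m=(P[...,2]>42)&(P[...,2]<56)&(abs(P[...,0]-543)<25)&(abs(P[...,1]+137)<25)&n
p=P[m]; print('rest',m.sum(),p[:,2].max(), cv2.minAreaRect(p[:,:2].astype(np.float32)))
for q,h in(('rest',38),('lines_narrow',30),('lines_wide',30),('tip_a',55),('tip_b',55),('grip_mid',55),('thirdhand',0)):
    for x in tip_of(q,'wrist')[:2]: print(q,round(x['confidence'],2),np.round(x['centre'],1), at_z('wrist',x['centre'],h,M).round(1))
E
```

```text
9.35 [ 519.2 -183.8  129. ] ang -8.88 shift [0.0824 0.0283 0.0484] turn 0.007 open 7.34 [-0.48  0.11  1.8   0.    1.23 -0.33]
9.35 [ 519.2 -183.8  129. ] [ 0.988  -0.1543] [-0.48  0.11  1.8   0.    1.23 -0.33]
block 18409 ((542.9511108398438, -138.83848571777344), (149.1530303955078, 89.4446792602539), 80.61924743652344) 30.544563534983126
rest 338 51.911662956428245 ((542.8811645507812, -138.7682342529297), (31.74649429321289, 7.911072731018066), 80.8820571899414)
rest 0.94 [ 33.5 288.3] [[ 278.2 -232.2   38. ]]
rest 0.91 [556.2  89. ] [[ 741.6 -128.6   38. ]]
lines_narrow 0.69 [298.1 194.4] [[ 534.  -183.1   30. ]]
lines_wide 0.54 [299.8  80.7] [[548.1 -91.6  30. ]]
lines_wide 0.21 [304.5  83.1] [[551.5 -94.   30. ]]
tip_a 0.84 [305.4  85.3] [[549.9 -97.   55. ]]
tip_a 0.79 [297.9  85.7] [[544.5 -96.4  55. ]]
tip_b 0.84 [305.4  85.3] [[549.9 -97.   55. ]]
tip_b 0.79 [297.9  85.7] [[544.5 -96.4  55. ]]
grip_mid 0.64 [492.6 257.2] [[ 687.9 -255.9   55. ]]
```

View pics/b1.png

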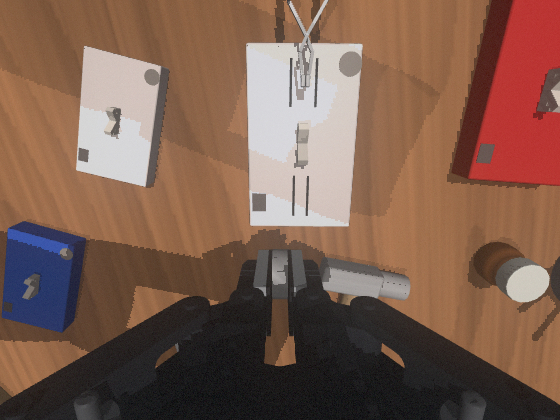

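The picture shows the large white block with its rest at px (302,144). The wide line pair (columns 291 and 316, row 82) is under the tips, and the narrow pair is at (300,195). The band is held at (281,270). Next I'll measure the band in the tool frame.

```bash
python3 - <<'E'
from h import *
f,cx,cy,p=K('wrist'); z=np.load('b1.npz'); i,d=z['i'],z['d']; Q=cloud('wrist',d,np.array(p['tool_from_camera']))
for c in (274,281,287):
    print(c,[(r,i[r,c].tolist(),*Q[r,c].round(1).tolist()) for r in range(244,300,4)])
from go import to
to(542.7,-139.8,70,-9.3)
E
```

```text
274 [(244, [63, 79, 102], -57.1, -7.3, 128.5), (248, [64, 79, 102], -61.6, -7.3, 128.6), (252, [94, 96, 100], 9.6, -4.4, -31.2), (256, [108, 108, 112], 8.2, -4.4, -32.5), (260, [125, 128, 131], 7.9, -4.3, -36.2), (264, [134, 135, 140], 6.4, -4.3, -37.1), (268, [145, 146, 150], 5.6, -4.3, -39.5), (272, [159, 161, 163], 3.6, -4.3, -39.6), (276, [161, 162, 168], 1.9, -4.3, -40.1), (280, [148, 150, 154], 0.2, -4.3, -40.8), (284, [133, 135, 140], -1.9, -4.3, -40.7), (288, [75, 75, 78], -3.4, -4.3, -41.6), (292, [74, 75, 77], -5.8, -4.3, -41.1), (296, [74, 74, 78], -8.3, -4.3, -40.6)]
281 [(244, [62, 76, 98], -57.6, -0.2, 129.5), (248, [61, 74, 98], -61.8, -0.2, 129.0), (252, [94, 95, 98], 9.8, -1.1, -31.7), (256, [110, 110, 115], 8.7, -1.1, -33.6), (260, [121, 123, 127], 8.3, -1.1, -37.0), (264, [127, 128, 133], 6.8, -1.1, -38.0), (268, [138, 142, 144], 5.1, -1.1, -38.6), (272, [152, 155, 157], 4.5, -1.1, -41.1), (276, [149, 151, 153], 2.7, -1.1, -41.6), (280, [156, 158, 161], 0.6, -1.1, -41.5), (284, [82, 84, 87], -1.1, -1.1, -42.0), (288, [71, 74, 75], -3.6, -1.1, -41.3), (292, [75, 76, 78], -6.0, -1.1, -40.9), (296, [73, 72, 76], -8.3, -1.1, -40.5)]
287 [(244, [86, 113, 156], -56.8, 5.9, 127.7), (248, [64, 80, 103], -61.6, 6.0, 128.6), (252, [75, 76, 80], 9.2, 1.8, -30.3), (256, [85, 87, 92], 8.6, 1.7, -33.4), (260, [74, 77, 81], 7.8, 1.7, -35.9), (264, [126, 128, 131], 6.7, 1.7, -37.8), (268, [81, 79, 83], 5.6, 1.6, -39.6), (272, [77, 79, 81], 4.2, 1.6, -40.6), (276, [79, 79, 82], 1.8, 1.6, -39.9), (280, [81, 83, 85], 0.4, 1.6, -41.1), (284, [81, 83, 86], -1.3, 1.6, -41.8), (288, [73, 75, 80], -3.6, 1.6, -41.4), (292, [72, 71, 75], -5.7, 1.7, -41.2), (296, [74, 73, 77], -7.9, 1.7, -41.2)]
9.75 [ 519.  -184.9  128.9] ang -8.97 shift [0.0804 0.0273 0.0981] turn 0.0055 open 7.63 [-0.49  0.11  1.8  -0.    1.23 -0.33]
```

```bash
python3 - <<'E'
from h import *
from scipy.optimize import least_squares
f,cx,cy,p=K('wrist'); z=np.load('b1.npz'); i,d=z['i'],z['d']; Q=cloud('wrist',d,np.array(p['tool_from_camera']))
s=Q[250:310,273:287].reshape(-1,3); s=s[s[:,2]<-25]
r=least_squares(lambda a:np.hypot(s[:,0]-a[0],s[:,2]-a[1])-12,[0,-30],loss='soft_l1'); print(r.x,np.abs(r.fun).mean(),len(s))
for rr in(256,262,270): print(rr,[(c,round(float(Q[rr,c,1]),1),round(float(Q[rr,c,2])),int(i[rr,c,1])) for c in range(254,306,3)])
E
```

```text
[ -2.41191129 -29.90489783] 0.46055009640785954 686
256 [(254, -27.9, 128, 80), (257, -12.0, -37, 83), (260, -10.6, -38, 90), (263, -9.3, -37, 88), (266, -7.9, -38, 90), (269, -6.5, -38, 48), (272, -5.3, -34, 95), (275, -3.9, -33, 110), (278, -2.5, -34, 109), (281, -1.1, -34, 110), (284, 0.3, -34, 106), (287, 1.7, -33, 87), (290, 3.0, -37, 55), (293, 4.4, -37, 90), (296, 5.7, -38, 95), (299, 7.1, -37, 92), (302, 8.5, -37, 84), (305, 24.6, 129, 75)]
262 [(254, -13.6, -35, 45), (257, -11.6, -44, 88), (260, -10.3, -44, 88), (263, -9.0, -43, 92), (266, -7.7, -43, 87), (269, -6.3, -44, 47), (272, -5.2, -37, 132), (275, -3.8, -37, 130), (278, -2.5, -38, 128), (281, -1.1, -37, 125), (284, 0.3, -36, 127), (287, 1.7, -37, 126), (290, 2.8, -44, 49), (293, 4.1, -44, 93), (296, 5.4, -44, 91), (299, 6.8, -43, 90), (302, 8.1, -43, 89), (305, 10.1, -35, 54)]
270 [(254, -13.0, -44, 44), (257, -11.1, -51, 82), (260, -9.9, -51, 87), (263, -8.7, -50, 91), (266, -7.4, -51, 88), (269, -6.2, -50, 43), (272, -5.2, -39, 157), (275, -3.8, -39, 153), (278, -2.5, -40, 149), (281, -1.1, -40, 145), (284, 0.3, -40, 83), (287, 1.7, -38, 80), (290, 2.6, -50, 45), (293, 3.8, -51, 89), (296, 5.1, -49, 89), (299, 6.3, -51, 90), (302, 7.6, -50, 90), (305, 9.5, -43, 55)]
```

```bash
python3 - <<'E'
from h import *
from scipy.optimize import least_squares
f,cx,cy,p=K('wrist'); print(f,cx,cy,p['tool_from_camera'].round(4).tolist())
z=np.load('b1.npz'); i,d,M=z['i'],z['d'],z['M']; P=cloud('wrist',d,M); o=get_obs(); E=np.array([519.2,-183.8,129.0])
t=np.array(p['tool_from_camera']); Rt=M[:3,:3]@t[:3,:3].T
print('saved TCP',M[:3,3]-Rt@t[:3,3])
Q=(P-E)@Rt
s=Q[250:310,273:287].reshape(-1,3); s=s[s[:,2]<-25]
r=least_squares(lambda a:np.hypot(s[:,0]-a[0],s[:,2]-a[1])-12,[0,-30],loss='soft_l1'); print('band',r.x,'y',Q[262,271,1],Q[262,289,1])
n=i.min(-1)>110
m=(P[...,2]>42)&(P[...,2]<56)&(abs(P[...,0]-543)<25)&(abs(P[...,1]+137)<25)&n
q=Q[m]; print('rest tool',cv2.minAreaRect(q[:,:2].astype(np.float32)))
E
```

```text
317.49115161062923 279.4946723001613 206.46685695261297 [[-0.0007, -0.9554, -0.2954, 74.8341], [1.0, -0.0008, 0.0004, -1.8211], [-0.0007, -0.2954, 0.9554, -168.8731], [0.0, 0.0, 0.0, 1.0]]
saved TCP [ 519.17253181 -183.83413154  129.01232499]
band [ -2.4498722  -29.91722813] y -5.5062795895748655 2.3655032716964164
rest tool ((48.14032745361328, 16.43888282775879), (31.746606826782227, 7.910944938659668), 0.24074481427669525)
```

Call:
{"fn": "step_arm", "kwargs": {"motion": [[[0,0.05,0.018,0,0,0,0.005],[0,0.0842,0.03,0,0,0,0.005],[0,0.0842,0.03,0.05,0,0,0.005],[0,0.0842,0.03,0.11,0,0,0.005],[0,0.0842,0.03,0.14,0,0,0.005]]]}}

```text
t: 10.17
eef_pos: [543.0, -136.6, 41.6]
ee_rot: [0.762, 0.648, -0.001, -0.001]
contact_force: [-1.3, 0.4, -0.3]
opening: 6.8
gripper_force: 39.3
```

Call:
{"fn": "step_arm", "kwargs": {"motion": [[[0,0,0,0,0,0,0],[0,0,0,0,0,0,0],[0,0,0,0,0,0,0],[0,0,0,0,0,0,0]]]}}

```text
t: 10.5
eef_pos: [546.4, -138.6, 47.2]
ee_rot: [0.762, 0.648, 0.001, 0.002]
contact_force: [0.1, 0.6, 0.1]
opening: 7.4
gripper_force: 39.3
```

```bash
python3 - <<'E'
from w import *
i,d,M=look('b2'); f,cx,cy,p=K('wrist'); t=np.array(p['tool_from_camera']); print(t[:3,3])
Q=cloud('wrist',d,t); E=get_obs()['eef_pos']; zz=E[2]-Q[...,2]
c=i[200:320,200:360]; cv2.imwrite('pics/b2c.png',cv2.resize(c,None,fx=4.5,fy=4.5,interpolation=cv2.INTER_CUBIC))
m=(zz>42)&(zz<54)&(abs(Q[...,0])<25)&(abs(Q[...,1])<12)
v,u=np.nonzero(m); print(m.sum(),u.min(),u.max(),v.min(),v.max(),np.percentile(Q[m],[2,98],axis=0).round(1))
E
```

```text
10.5 [ 546.4 -138.6   47.2] [ 0.9869 -0.1613] [-0.39  0.24  1.82  0.    1.08 -0.23]
[  74.82370169   -1.81761362 -168.87974767]
292 270 283 217 249 [[-4.6 -7.2 -3.6]
 [15.1  0.3  5. ]]
```

View pics/b2c.png

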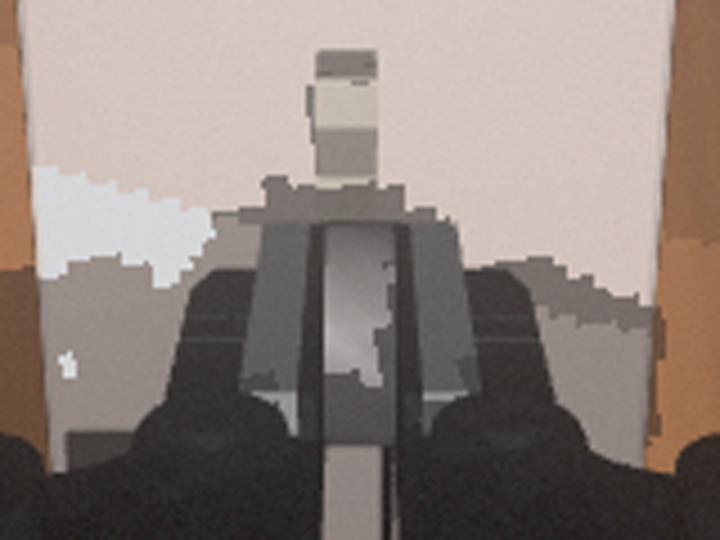

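The rest shows at crop columns 316–378 (px 270–284) and the band at 324–397. The band looks about 2 mm off along tool y, so I'll measure the V from its depth profile.

```bash
cat > v.py <<'E'
from w import *
from scipy.optimize import least_squares
def vm(name):
    i,d,M=look(name); f,cx,cy,p=K('wrist'); t=np.array(p['tool_from_camera']); Q=cloud('wrist',d,t); E=get_obs()['eef_pos']
    s=Q[235:310,273:286].reshape(-1,3); s=s[(s[:,2]<-25)&(s[:,2]>-46)]
    r=least_squares(lambda a:np.hypot(s[:,0]-a[0],s[:,2]-a[1])-12,[-2,-30],loss='soft_l1'); print('band xz',r.x.round(2),len(s),np.abs(r.fun).mean().round(2))
    zz=E[2]-Q[...,2]
    for r in range(208,246,2): print(r,[(round(float(Q[r,c,0]),1),round(float(zz[r,c]),1)) for c in (274,280)])
    m=(zz>42)&(zz<54)&(abs(Q[...,0])<25)&(abs(Q[...,1])<12)
    for r in range(212,246,4):
        c=np.nonzero(m[r])[0]
        if len(c)>4: print('row',r,c.min(),c.max(),Q[r,c.min(),1].round(1),Q[r,c.max(),1].round(1))
    for r in (255,262,270):
        b=np.nonzero((Q[r,:,2]<-25)&(i[r].astype(int).min(-1)>98))[0]; b=b[(b>262)&(b<298)]
        print('band row',r,b.min(),b.max(),Q[r,b.min(),1].round(1),Q[r,b.max(),1].round(1))
E
python3 -c "
from v import *
vm('b3')"
```

```text
10.55 [ 546.4 -138.6   47.1] [ 0.9869 -0.1612] [-0.39  0.24  1.82 -0.    1.08 -0.23]
band xz [ -2.4  -29.87] 641 0.42
208 [(16.5, 30.4), (16.4, 30.0)]
210 [(15.5, 31.2), (15.3, 30.7)]
212 [(14.9, 33.3), (14.9, 33.2)]
214 [(14.7, 36.7), (14.8, 36.8)]
216 [(14.8, 40.5), (14.8, 40.7)]
218 [(14.2, 42.2), (13.9, 41.6)]
220 [(14.6, 47.0), (14.9, 47.9)]
222 [(13.9, 48.2), (13.4, 47.0)]
224 [(13.0, 49.0), (12.9, 48.9)]
226 [(11.9, 49.3), (11.7, 48.9)]
228 [(10.9, 49.9), (10.9, 49.7)]
230 [(8.9, 47.8), (8.9, 47.7)]
232 [(7.0, 46.2), (6.7, 45.4)]
234 [(5.1, 44.4), (5.0, 44.2)]
236 [(2.8, 41.9), (2.7, 41.6)]
238 [(0.6, 39.7), (0.7, 40.0)]
240 [(-0.8, 39.5), (-0.8, 39.4)]
242 [(-1.6, 40.6), (-2.1, 39.6)]
244 [(-2.8, 40.9), (-3.0, 40.5)]
row 220 270 283 -7.1 0.2
row 224 270 283 -7.1 0.2
row 228 270 283 -7.1 0.2
row 232 270 283 -7.2 0.3
row 236 272 283 -6.2 0.3
band row 255 267 292 -7.5 4.0
band row 262 272 287 -5.2 1.7
band row 270 272 286 -5.2 1.2
```

Call:
{"fn": "step_arm", "kwargs": {"motion": [[[0,0.002,-0.003,0,0,0,0],[0,0.002,-0.003,0.01,0,0,0],[0,0.002,-0.003,0.02,0,0,0],[0,0.002,-0.003,0.025,0,0,0],[0,0.002,-0.003,0.025,0,0,0]]]}}

```text
t: 11.02
eef_pos: [542.0, -135.9, 28.4]
ee_rot: [0.762, 0.648, -0.001, -0.001]
contact_force: [-0.1, 0.4, -0.4]
opening: 7.3
gripper_force: 39.3
```

Call:
{"fn": "step_arm", "kwargs": {"motion": [[[0,0,0,0,0,0,0],[0,0,0,0,0,0,0],[0,0,0,0,0,0,0],[0,0,0,0,0,0,0]]]}}

```text
t: 11.35
eef_pos: [543.3, -136.4, 30.0]
ee_rot: [0.762, 0.648, 0.0, 0.0]
contact_force: [1.0, -0.0, 0.2]
opening: 7.2
gripper_force: 39.3
```

```bash
python3 -c "
from v import *
vm('b4')" | grep -v '^2[0-2]'
```

```text
11.35 [ 543.3 -136.4   30. ] [ 0.9869 -0.1611] [-0.39  0.26  1.83  0.    1.05 -0.23]
band xz [ -2.47 -29.85] 641 0.42
230 [(8.7, 30.4), (13.0, 41.5)]
232 [(7.8, 31.3), (12.3, 42.5)]
234 [(6.6, 31.3), (13.1, 47.4)]
236 [(5.4, 31.3), (12.1, 47.6)]
238 [(3.7, 30.1), (11.2, 48.1)]
240 [(2.5, 30.3), (10.8, 49.6)]
242 [(1.2, 30.2), (9.8, 50.0)]
244 [(0.1, 30.6), (8.2, 48.9)]
row 232 277 290 -3.1 3.8
row 236 275 290 -4.1 3.7
row 240 275 290 -4.1 3.6
row 244 275 290 -4.0 3.6
band row 255 273 293 -4.8 4.4
band row 262 272 297 -5.2 5.8
band row 270 272 284 -5.2 0.3
```

Call:
{"fn": "step_arm", "kwargs": {"motion": [[[0,0,0.0023,0,0,0,0],[0,0,0.0023,0,0,0,0],[0,0,0.0023,0,0,0,0],[0,0,0.0023,0,0,0,0],[0,0,0.0023,0,0,0,0]]]}}

```text
t: 11.82
eef_pos: [544.4, -136.5, 29.9]
ee_rot: [0.762, 0.648, -0.0, -0.0]
contact_force: [0.1, -0.4, -0.6]
opening: 7.8
gripper_force: 39.3
```

Call:
{"fn": "step_arm", "kwargs": {"motion": [[[0,0,0,0,0,0,0],[0,0,0,0,0,0,0],[0,0,0,0,0,0,0],[0,0,0,0,0,0,0]]]}}

```text
t: 12.15
eef_pos: [544.4, -136.5, 29.9]
ee_rot: [0.762, 0.648, -0.0, -0.0]
contact_force: [-0.3, -0.1, -0.4]
opening: 7.7
gripper_force: 39.3
```

```bash
python3 -c "
from v import *
vm('b5')" | grep -v '^2[0-2]'
```

```text
12.15 [ 544.4 -136.5   29.9] [ 0.9869 -0.161 ] [-0.39  0.26  1.83 -0.    1.05 -0.22]
band xz [ -2.45 -29.89] 643 0.44
230 [(13.1, 41.4), (13.0, 41.0)]
232 [(12.0, 41.4), (12.5, 42.7)]
234 [(12.7, 46.0), (12.9, 46.5)]
236 [(12.5, 48.2), (12.3, 47.7)]
238 [(11.3, 48.1), (11.3, 48.0)]
240 [(10.8, 49.5), (10.9, 49.6)]
242 [(9.9, 49.9), (9.9, 49.9)]
244 [(9.0, 50.4), (8.8, 49.9)]
row 232 276 288 -3.6 2.7
row 236 273 288 -5.1 2.6
row 240 273 288 -5.1 2.6
row 244 273 288 -5.1 2.6
band row 255 273 294 -4.8 4.9
band row 262 273 285 -4.8 0.8
band row 270 272 286 -5.2 1.2
```

Call:
{"fn": "step_arm", "kwargs": {"motion": [[[0,-0.001,0.0005,0.004,0,0,0],[0,-0.001,0.0005,0.0075,0,0,0],[0,-0.001,0.0005,0.0075,0,0,0],[0,-0.001,0.0005,0.0075,0,0,0],[0,-0.001,0.0005,0.0075,0,0,0]]]}}

```text
t: 12.62
eef_pos: [544.5, -137.2, 25.2]
ee_rot: [0.762, 0.648, -0.0, -0.0]
contact_force: [0.2, -0.1, 0.2]
opening: 7.6
gripper_force: 39.3
```

Call:
{"fn": "step_arm", "kwargs": {"motion": [[[0,0,0,0,0,0,0],[0,0,0,0,0,0,0],[0,0,0,0,0,0,0]]]}}

```text
t: 12.87
eef_pos: [544.6, -137.2, 25.3]
ee_rot: [0.762, 0.648, -0.0, -0.0]
contact_force: [-0.5, -0.1, -1.2]
opening: 7.5
gripper_force: 39.3
```

Call:
{"fn": "step_arm", "kwargs": {"motion": [[[0,0,0,0.001,0,0,0],[0,0,0,0.001,0,0,0],[0,0,0,0.001,0,0,0]]], "grip_force": 20}}

```text
t: 13.12
eef_pos: [544.9, -137.1, 25.0]
ee_rot: [0.762, 0.648, 0.0, 0.0]
contact_force: [-0.5, 1.5, 2.5]
opening: 7.2
gripper_force: 39.5
```

Call:
{"fn": "step_arm", "kwargs": {"motion": [[[0.11,0,0,0,0,0,0],[0.13,0,0,0,0,0,0],[0.16,0,0,0,0,0,0],[0.22,0,0,0,0,0,0],[0.3,0,0,0,0,0,0]]]}}

```text
t: 13.53
eef_pos: [544.6, -137.2, 24.7]
ee_rot: [0.762, 0.648, -0.0, -0.0]
contact_force: [-0.1, -0.3, -0.3]
opening: 25.6
gripper_force: 0.0
```

Call:
{"fn": "step_arm", "kwargs": {"motion": [[[0.3,0,0,0,0,0,0],[0.3,0,0,-0.01,0,0,0],[0.3,0,0,-0.04,0,0,0],[0.3,0,0,-0.09,0,0,0],[0.3,0,0,-0.14,0,0,0]]]}}

```text
t: 13.95
eef_pos: [543.5, -136.7, 108.9]
ee_rot: [0.762, 0.648, -0.001, -0.001]
contact_force: [1.1, -1.0, 0.1]
opening: 25.2
gripper_force: 0.0
```

Call:
{"fn": "step_arm", "kwargs": {"motion": [[[0.6,-0.04,0,0,0,0,0],[0.6,-0.09,0,0,0,0,0],[0.6,-0.09,0,0,0,0,0],[0.6,-0.09,0,0,0,0,0],[0.6,-0.09,0,0,0,0,0]]]}}

```text
t: 14.37
eef_pos: [535.7, -190.2, 108.8]
ee_rot: [0.762, 0.647, 0.0, -0.0]
contact_force: [-0.1, -0.2, 1.1]
opening: 51.2
gripper_force: 0.0
```

Call:
{"fn": "step_arm", "kwargs": {"motion": [[[0.6,0,0,0,0,0,0],[0.6,0,0,0,0,0,0],[0.6,0,0,0,0,0,0]]]}}

```text
t: 14.62
eef_pos: [535.9, -189.6, 108.5]
ee_rot: [0.762, 0.648, -0.0, -0.0]
contact_force: [-0.1, 1.0, -0.1]
opening: 51.5
gripper_force: 0.0
```

```bash
python3 - <<'E'
from w import *
i,d,M=look('p1'); P=cloud('wrist',d,M)
c=np.array([542.9,-138.8]); bx=np.array([-.162,-.987]); by=np.array([.987,-.162])
m=(P[...,2]>57)&(P[...,2]<72)&(abs((P[...,:2]-c)@bx)<20)&(abs((P[...,:2]-c)@by)<20)
p=P[m]; print('band',m.sum(),p[:,2].max().round(1),cv2.minAreaRect(p[:,:2].astype(np.float32)))
m=(abs(P[...,2]-30)<5)&(abs(P[...,0]-543)<70)&(abs(P[...,1]+137)<95)&(i.min(-1)>110)
v,u=np.nonzero(m); q=at_z('wrist',np.c_[u,v],30,M)[:,:2]; print('block',cv2.minAreaRect(q.astype(np.float32)))
c2=i[0:240,200:400]; cv2.imwrite('pics/p1c.png',cv2.resize(c2,None,fx=2.5,fy=2.5,interpolation=cv2.INTER_CUBIC))
E
```

```text
14.62 [ 535.9 -189.6  108.5] [ 0.9871 -0.1601] [-0.48  0.18  1.77  0.    1.2  -0.32]
band 454 68.4 ((543.0664672851562, -138.8011016845703), (23.020444869995117, 8.669034957885742), 80.62052154541016)
block ((542.929931640625, -138.81695556640625), (148.9550323486328, 89.32698059082031), 80.62777709960938)
```

View pics/p1c.png

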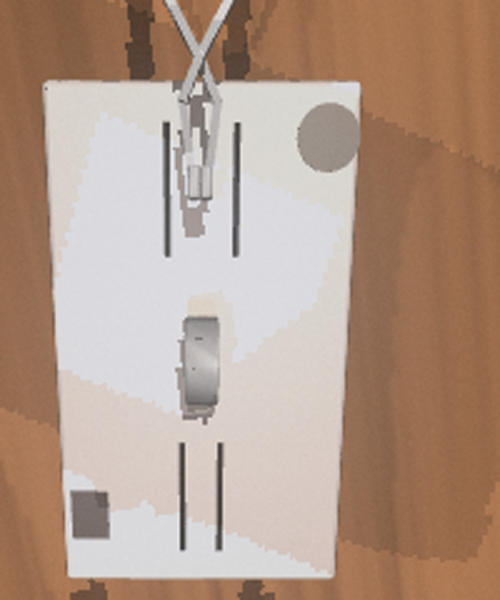

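The band stands in the notch: centre (543.1, -138.8), square to the block, top at 68 mm. In the crop the wide pair lies at columns 166 and 236, with the tips at (201,190) over it. Next I'll look at the grips.

Call:
{"fn": "step_arm", "kwargs": {"motion": [[[0.7,0.04,0,-0.03,0,0,0],[0.7,0.1,-0.005,-0.03,0,0,0],[0.7,0.15,-0.011,-0.03,0,0,0],[0.7,0.192,-0.011,-0.03,0,0,0],[0.7,0.192,-0.011,-0.03,0,0,0]]]}}

```text
t: 15.08
eef_pos: [548.2, -71.2, 126.8]
ee_rot: [0.761, 0.649, 0.001, -0.001]
contact_force: [0.5, -0.0, 0.0]
opening: 59.9
gripper_force: 0.0
```

Call:
{"fn": "step_arm", "kwargs": {"motion": [[[0.7,0,0,0,0,0,0],[0.7,0,0,0,0,0,0],[0.7,0,0,0,0,0,0],[0.7,0,0,0,0,0,0]]]}}

```text
t: 15.42
eef_pos: [547.9, -76.7, 126.7]
ee_rot: [0.762, 0.647, -0.0, 0.0]
contact_force: [-0.8, 1.1, -0.3]
opening: 60.0
gripper_force: 0.0
```

```bash
python3 - <<'E'
from w import *
i,d,M=look('g1'); P=cloud('wrist',d,M)
for q,h in(('tip_a',55),('tip_b',55),('grip_mid',55),('thirdhand',0)):
    for x in tip_of(q,'wrist')[:2]: print(q,round(x['confidence'],2),np.round(x['centre'],1), at_z('wrist',x['centre'],h,M).round(1))
hsv=cv2.cvtColor(i,cv2.COLOR_BGR2HSV)
m=(P[...,2]>45)&(P[...,2]<68)&(P[...,1]<40)&(P[...,1]>-60)&(abs(P[...,0]-560)<40)
p=P[m]; print('grips',m.sum(),p.min(0).round(1),p.max(0).round(1))
for y in range(-50,36,6):
    s=m&(abs(P[...,1]-y)<1.5); xs=np.sort(P[s][:,0])
    if len(xs): g=np.argmax(np.diff(xs)) if len(xs)>1 else 0; print(y,len(xs),xs[0].round(1),xs[g].round(1),xs[min(g+1,len(xs)-1)].round(1),xs[-1].round(1))
m=(P[...,2]<60)&(P[...,2]>5)&(np.hypot(P[...,0]-576,P[...,1]-107)<50)
p=P[m]
if len(p): print('base',len(p),p.min(0).round(1),p.max(0).round(1))
E
```

```text
15.42 [547.9 -76.7 126.7] [ 0.9867 -0.1623] [-0.28  0.12  1.79 -0.    1.23 -0.12]
tip_a 0.84 [289.5 230.2] [[551.  -97.3  55. ]]
tip_a 0.27 [287.6 270.9] [[ 543.8 -133.5   55. ]]
tip_b 0.84 [289.5 230.2] [[551.  -97.3  55. ]]
tip_b 0.27 [287.6 270.9] [[ 543.8 -133.5   55. ]]
grips 2197 [540.9 -60.   50.2] [584.9  39.9  64.2]
-50 33 547.2 550.0 565.3 569.4
-44 39 545.1 547.3 569.4 576.0
-38 73 541.1 547.1 570.4 578.2
-32 84 540.9 548.2 571.4 577.6
-26 81 542.9 549.1 572.4 579.4
-20 81 544.1 550.2 573.4 580.0
-14 81 545.1 551.2 574.5 580.8
-8 87 545.6 552.3 575.3 581.6
-2 95 546.5 553.3 576.3 583.2
4 94 547.6 554.3 577.3 584.1
10 93 548.2 555.4 578.4 584.9
16 65 549.8 556.5 579.2 581.5
22 38 555.0 558.1 579.3 581.5
28 43 557.4 560.6 578.9 581.2
34 43 559.8 562.3 578.7 581.0
base 107 [565.2  57.3   5.1] [590.2  79.4  60. ]
```

View pics/g1.png

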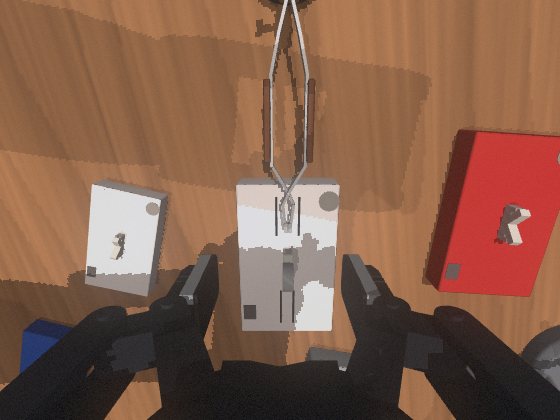

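The grips show at columns 267 and 310 (rows 80–165), symmetric about the axis. Their mid-point is about (563, -13) and the third hand points along -99.7°. Moving above it at 60 mm opening.

Call:
{"fn": "step_arm", "kwargs": {"motion": [[[0.7,0.05,0.005,0,0,0,0.006],[0.7,0.109,0.01,0,0,0,0.006],[0.7,0.109,0.01,0,0,0,0.006],[0.7,0.109,0.01,0.05,0,0,0.006],[0.7,0.109,0.01,0.09,0,0,0.006]]]}}

```text
t: 16.08
eef_pos: [566.0, -11.9, 73.4]
ee_rot: [0.763, 0.646, 0.001, 0.001]
contact_force: [-0.1, 0.1, -0.2]
opening: 59.7
gripper_force: 0.0
```

Call:
{"fn": "step_arm", "kwargs": {"motion": [[[0.7,0,0,0,0,0,0],[0.7,0,0,0,0,0,0],[0.7,0,0,0,0,0,0],[0.7,0,0,0,0,0,0],[0.7,0,0,0,0,0,0]]]}}

```text
t: 16.5
eef_pos: [565.9, -12.6, 74.7]
ee_rot: [0.764, 0.645, 0.001, 0.001]
contact_force: [0.4, -0.0, 1.2]
opening: 59.9
gripper_force: 0.0
```

```bash
cat > g.py <<'E'
from w import *
def gm(name):
    i,d,M=look(name); f,cx,cy,p=K('wrist'); t=np.array(p['tool_from_camera']); Q=cloud('wrist',d,t); E=get_obs()['eef_pos']; zz=E[2]-Q[...,2]
    m=(zz>44)&(zz<67)&(abs(Q[...,1])<26)&(Q[...,0]>-30)&(Q[...,0]<50)
    for x in range(-28,48,6):
        s=m&(abs(Q[...,0]-x)<1.5); ys=np.sort(Q[s][:,1])
        if len(ys)>3:
            g=np.argmax(np.diff(ys)); print(x,len(ys),ys[0].round(1),ys[g].round(1),ys[g+1].round(1),ys[-1].round(1))
    m=(Q[...,2]<-25)&(Q[...,2]>-45)&(abs(Q[...,0])<16)
    ys=Q[m][:,1]; print('fingers',np.sort(ys[ys<0])[[0,-1]].round(1),np.sort(ys[ys>0])[[0,-1]].round(1)); o=get_obs(); print(o['opening'])
E
python3 -c "
from g import *
gm('g2')"
```

```text
16.5 [565.9 -12.6  74.7] [ 0.9859 -0.1676] [-0.16  0.21  1.8  -0.    1.13  0.01]
-28 82 -20.2 -14.1 8.9 15.4
-22 90 -20.7 -14.2 8.8 15.2
-16 96 -20.4 -14.1 8.7 15.2
-10 95 -20.2 -14.1 8.7 14.9
-4 102 -20.7 -14.2 8.6 14.8
2 106 -20.6 -14.2 8.6 15.3
8 107 -20.4 -14.3 8.6 15.1
14 119 -20.8 -14.3 8.6 14.9
20 114 -21.6 -14.2 8.5 15.8
26 118 -20.5 -14.4 8.5 14.7
32 44 -16.2 -13.9 8.4 10.5
38 40 -14.9 -12.8 6.8 9.1
44 41 -14.2 -11.7 5.6 7.9
fingers [-45.4 -31.3] [27.8 41.7]
59.400355692171345
```

Call:
{"fn": "step_arm", "kwargs": {"motion": [[[0.7,0,-0.0017,0.03,0,0,0],[0.7,0,-0.0017,0.06,0,0,0],[0.7,0,-0.0017,0.09,0,0,0],[0.7,0,-0.0017,0.103,0,0,0],[0.7,0,-0.0017,0.103,0,0,0]]]}}

```text
t: 16.97
eef_pos: [561.9, -11.8, 9.4]
ee_rot: [0.764, 0.645, -0.001, -0.001]
contact_force: [-0.6, -0.2, 0.3]
opening: 59.7
gripper_force: 0.0
```

Call:
{"fn": "step_arm", "kwargs": {"motion": [[[0.55,0,0,0,0,0,0],[0.5,0,0,0,0,0,0],[0.5,0,0,0,0,0,0],[0.5,0,0,0,0,0,0],[0.5,0,0,0,0,0,0]]]}}

```text
t: 17.38
eef_pos: [564.1, -12.1, 11.8]
ee_rot: [0.764, 0.645, 0.0, 0.001]
contact_force: [0.1, -0.5, 0.0]
opening: 42.8
gripper_force: 0.0
```

```bash
python3 -c "
from g import *
gm('g3')"
```

```text
17.38 [564.1 -12.1  11.8] [ 0.9859 -0.1672] [-0.16  0.3   1.83  0.    1.01  0.01]
-28 157 -18.9 -12.2 10.7 17.1
-22 179 -18.7 -12.2 10.6 17.8
-16 198 -18.9 -12.3 10.5 17.2
-10 294 -23.4 -12.3 10.5 19.8
-4 317 -23.3 -12.3 10.5 19.8
2 317 -23.3 -12.3 10.4 19.7
8 340 -23.3 -12.4 10.4 19.8
14 223 -19.0 -12.4 10.4 16.8
20 242 -19.7 -12.4 10.4 17.0
26 258 -19.1 -12.5 10.3 16.9
32 91 -14.5 -12.1 9.9 12.8
38 92 -13.5 -10.8 8.6 11.2
44 89 -12.1 -9.7 7.4 9.9
fingers [-37.  -12.3] [10.4 33.4]
42.84902248101109
```

Call:
{"fn": "step_arm", "kwargs": {"motion": [[[0.46,0,0.0012,0,0,0,0],[0.44,0,0.0012,0,0,0,0],[0.44,0,0.0012,0,0,0,0],[0.44,0,0.0012,0,0,0,0],[0.44,0,0.0012,0,0,0,0]]]}}

```text
t: 17.85
eef_pos: [564.3, -12.1, 11.0]
ee_rot: [0.764, 0.645, 0.0, 0.0]
contact_force: [0.3, -0.1, 0.6]
opening: 37.8
gripper_force: 0.2
```

Call:
{"fn": "step_arm", "kwargs": {"motion": [[[0.42,0,0,0,0,0,0],[0.4,0,0,0,0,0,0],[0.38,0,0,0,0,0,0],[0.36,0,0,0,0,0,0],[0.35,0,0,0,0,0,0]]]}}

```text
t: 18.27
eef_pos: [564.7, -12.8, 11.7]
ee_rot: [0.764, 0.645, 0.0, 0.001]
contact_force: [-1.1, -3.5, 5.3]
opening: 30.0
gripper_force: 8.9
```

Call:
{"fn": "step_arm", "kwargs": {"motion": [[[0.35,0,0,0,0,0,0],[0.35,0,0,0,0,0,0],[0.35,0,0,0,0,0,0]]]}}

```text
t: 18.52
eef_pos: [564.7, -12.8, 11.7]
ee_rot: [0.764, 0.645, 0.0, 0.001]
contact_force: [-0.1, -3.2, 5.3]
opening: 30.0
gripper_force: 8.9
```

```bash
python3 -c "
from g import *
gm('g4')"
```

```text
18.52 [564.7 -12.8  11.7] [ 0.9859 -0.1673] [-0.16  0.3   1.83 -0.    1.01  0.01]
-28 148 -15.3 -8.8 5.5 12.1
-22 195 -16.3 -9.0 5.7 12.4
-16 188 -15.9 -9.3 5.9 12.7
-10 231 -17.0 -9.6 6.2 13.3
-4 232 -17.0 -9.8 6.3 13.4
2 245 -16.9 -10.1 6.6 13.3
8 389 -26.0 -10.3 6.7 25.8
14 230 -17.0 -10.5 7.0 13.5
20 244 -17.6 -10.9 7.1 14.5
26 258 -17.8 -11.1 7.4 13.9
32 79 -13.6 -11.2 7.4 9.7
38 89 -12.7 -10.0 6.4 8.8
44 90 -11.4 -9.2 5.2 7.9
fingers [-30.6  -9.4] [ 6.  26.9]
30.104336279583052
```

Call:
{"fn": "step_arm", "kwargs": {"motion": [[[0.34,0,0,0,0,0,0],[0.333,0,0,0,0,0,0],[0.333,0,0,0,0,0,0],[0.333,0,0,0,0,0,0]]]}}

```text
t: 18.9
eef_pos: [564.7, -13.0, 11.8]
ee_rot: [0.764, 0.645, -0.0, 0.001]
contact_force: [-2.2, -4.9, 6.0]
opening: 28.7
gripper_force: 10.2
```

```bash
python3 - <<'E'
from g import *
gm('g5')
for c in('top','scene'):
    i,d=grab_frame(c); np.savez(c+'1.npz',i=i,d=d); cv2.imwrite(f'pics/{c}1.png',i)
    for q in('tip_a','tip_b'):
        for x in tip_of(q,c)[:3]: print(c,q,round(x['confidence'],2),np.round(x['centre'],1),at_z(c,x['centre'],55).round(1))
    for x in tip_of('lines_wide',c)[:1]: print(c,round(x['confidence'],2),at_z(c,x['centre'],30).round(1))
E
```

```text
18.9 [564.7 -13.   11.8] [ 0.9859 -0.1673] [-0.16  0.3   1.83 -0.    1.01  0.01]
-28 149 -14.4 -7.8 4.5 11.2
-22 189 -15.4 -8.1 4.8 11.5
-16 193 -15.0 -8.4 5.1 11.7
-10 222 -16.2 -8.7 5.3 12.7
-4 235 -16.2 -9.0 5.5 12.6
2 242 -16.2 -9.3 5.8 12.7
8 443 -26.0 -9.7 6.1 26.0
14 232 -16.7 -9.9 6.4 13.0
20 241 -17.6 -10.3 6.6 13.3
26 254 -17.5 -10.6 6.9 13.5
32 85 -12.9 -10.7 7.0 9.4
38 86 -12.3 -9.8 6.0 8.4
44 93 -11.4 -8.8 4.8 7.4
fingers [-29.7  -8.4] [ 5.3 26. ]
28.94375007369493
top 0.52 [[552.2 -95.8  30. ]]
scene tip_a 0.48 [278.3 247.8] [[551.9 -93.1  55. ]]
scene tip_a 0.42 [274.6 245.7] [[540.3 -92.6  55. ]]
scene tip_b 0.48 [278.3 247.8] [[551.9 -93.1  55. ]]
scene tip_b 0.42 [274.6 245.7] [[540.3 -92.6  55. ]]
scene 0.5 [[540.1 -89.8  30. ]]
```

Call:
{"fn": "step_arm", "kwargs": {"motion": [[[0.333,0,0,0,0,0,0],[0.333,0,0,0,0,0,0],[0.333,0,0,0,0,0,0],[0.333,0,0,0,0,0,0]]]}}

```text
t: 19.68
eef_pos: [564.7, -13.0, 11.8]
ee_rot: [0.764, 0.645, 0.0, 0.001]
contact_force: [-0.4, -4.7, 5.7]
opening: 28.7
gripper_force: 10.2
```

```bash
python3 - <<'E'
from g import *
gm('g6')
print(finish_job())
E
```

```text
19.68 [564.7 -13.   11.8] [ 0.9859 -0.1673] [-0.16  0.3   1.83 -0.    1.01  0.01]
-28 161 -14.3 -7.8 4.5 11.3
-22 187 -15.5 -8.1 4.8 11.4
-16 199 -15.0 -8.4 5.0 11.7
-10 221 -16.2 -8.7 5.3 12.7
-4 227 -16.3 -9.0 5.5 12.7
2 236 -16.2 -9.4 5.8 12.6
8 474 -26.0 -9.6 6.1 25.9
14 239 -16.7 -10.0 6.3 13.1
20 243 -17.5 -10.3 6.6 14.0
26 272 -17.3 -10.6 6.9 13.5
32 84 -12.8 -10.7 6.9 9.5
38 88 -12.2 -9.8 5.9 8.4
44 92 -11.4 -8.9 5.0 7.5
fingers [-29.7  -8.5] [ 5.2 26. ]
28.66857718559474
the job is handed in; nothing more can be done
None
```

The job is handed in: the plain band measured centred and square in the notch when released, and the gripper is holding the tweezers steady with the tips about 20 mm apart over the wide lines; the tip gap was worked out from how far the grips had closed, not seen directly, and no verdict came back.

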